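# Feed the offcut under the bridge of the drilling jig

### The job

Load the drilling jig: take the smallest and thinnest of the three pine offcuts lying side by side in front of you and slide it lengthwise, lying flat, into the jig's open mouth, between the fences and under the bridge, until its end is up against the stop and it lies straight in the jig. Let go of it there, and leave the other two offcuts where they lie.

Things in the scene. Friction and masses are not known exactly. Their poses are not given: they have to be found in the camera images.
- small_offcut_centre (a point): Centre (half-way up, 11 mm above its underside) of the smallest, thinnest pine offcut: 100 mm long, 60 mm wide, 22 mm high, about 50 to 85 g, lying flat and loose on the bench. Its long side runs along its y axis, its width along x, z up.
- jig: Pine drilling jig fixed on the bench, no floor (mm). Origin: bench level, mid-face of its stop; x points from the open mouth to the stop, y across, z up. Stop 33 high. Fences 33 high, 22 thick, 76 apart inside, from x=-56 (rounded noses, full width from -45) to +18. Bridge x=-42 to -6, underside 33, top 43 high; steel bush to 47. The home offcut's centre is at x=-50; 44 of it stick out.
- thick_offcut_centre (a point): Centre (half-way up) of another pine offcut, 130 x 68 x 45 mm, long along its y axis, lying loose; not to be moved.
- long_offcut_centre (a point): Centre (half-way up) of the longest pine offcut, 150 x 68 x 34 mm, long along its y axis, lying loose; not to be moved.
There are look-alikes about, which are no part of the job. What is shaped like the part that bears small_offcut_centre but blue is not meant.

How it is judged:
By the outcome, as a careful person would: the job done as asked, in the order asked, and still so for the second after the job is handed in, with the robot touching nothing.
It also fails if it takes over 37 s, if anything falls off the work surface, if the arm or the gripper's body presses on something with over 40 N, if the wrist force passes 120 N, or if a joint passes its speed limit or range.

### The arm

A 6-joint arm with a two-finger parallel gripper is mounted at the origin on a cart in front of the work surface, level with it; the furniture and walls round the work are solid. World frame = base frame: x ahead of the robot, y to its left, z up, the work surface at z = 0. Lengths are in m, angles in rad, forces in N, time in s.
With the tool pointing down it reaches from about 0.35 to 0.775 m from the base axis. Payload 5.5 kg.
Tool frame: the origin (TCP) lies midway between the tips of the shut fingers; the grasp point (between the pads) lies 19 mm behind it; z points along the fingers, y is the line along which they close (so a half turn about z gives the same grasp; the last joint's range is limited). The gripper opens to 85 mm and grips with 20 to 120 N. Pads are 22 mm wide; open, the fingers measure 114 mm over their backs; the gripper's body (76 mm by 85 mm) begins 54 mm behind the grasp point. The pads swing forward as they close: fully open they stand 13 mm farther back than shut.
Start: joints at [1.132, 0.313, 0.046, 1.304, 0, 1.431], TCP at [0.169, 0.55, 0.231] pointing down, gripper open.
Joint ranges: [-2.76, 2.76], [-0.86, 1.69], [-1.03, 1.26], [-2.2, 2.34], [-1.47, 1.5], [-3.14, 3.14]. Speed limits (rad/s): [2.57, 2.57, 3.14, 3.14, 3.14, 3.14].

### API

Orientations are given as a unit quaternion [w, x, y, z].
In Python, from workcell import env gives the robot as it stands.
- The arm moves only by the tool move_arm, never from a script. Its argument "targets" is a list of rows, each a list of 3 entries, a list of its own where there are three numbers: the shift along the tool's x, y, z in mm, then the turn, a rotation vector about the tool's x, y, z in units of 10 degrees (1.0 is 10 degrees), then the closure, from -1 (fully open) to 1 (shut). In form: [[[dx, dy, dz], [ax, ay, az], gripper], ...]. A call has 1 to 5 rows; each row is the pose to reach, as a shift and turn from the pose commanded when the call began, along the tool's axes at that moment; what a row does not reach only later rows make up. A row lasts 1/8 s, in which the tool goes at most 62.5 mm and 10.7 degrees, less where a joint would pass 70% of its speed; a pose out of reach is approached as far as the arm can. A call with a gripper value outside its range is refused whole. The fingers move at their own pace and stop on an object; "squeeze" is the grip in N (left out, the last holds). Time passes only in rows, so rows that repeat a pose let the fingers close. It gives the time, the measured TCP pose, the force, the opening and the grip force at its end, in the units of the state.
- env.get_state(): the state, without advancing time (a new reading comes with each control period).
- env.read_camera(name): name is "scene" or "side" or "wrist"; returns a dict with "pixels" (480x640x3 uint8, red, green, blue), "fovy" (degrees; the focal length in pixels is half the picture's height over the tangent of half this angle, whatever the lens; pixels are square), "cx", "cy" (the principal point, pixels), "dist_coeffs" ([k1, k2, p1, p2, k3] as OpenCV has them; the pictures are not rectified), "extrinsics" (4x4, takes a point from world to camera coordinates); the wrist camera has in their place "mount" (4x4, takes a point from camera to tool coordinates, whose origin is the TCP and whose axes are the flange's). Camera axes: x right, y up, looking along -z (the intrinsics and any distortion apply to the point x, -y, -z); pixel columns grow to the right and rows downward; lengths in m; the calibration is good to about 2 mm. A picture is of the moment at which its call begins: read the wrist's pose just before it. There is no depth.
- env.hand_in(): hands the job in; it is judged then, once.
Trained networks look in a picture, given as the dict that the camera call returned (one of the last four; its "shot" number tells which), for a name from the list of things; names that differ only in an ending like _2 or _b are one class to them, and where a whole thing is asked for, a point or a joint stands for the part that bears it (a point fixed in the world has none). Each returns a list of dicts, best first, with "confidence" (0 to 1); they miss things now and then, are a little off and sometimes report something else, mostly with a low value. They report only what shows in the picture. A call takes as long as a camera call. They do not tell look-alikes from the thing itself.
- env.spot_in(thing, picture): "centre" ([x, y, z] in m, in world coordinates, good to about 4 mm: the middle of the surface that is visible of it).
- env.regions_of(thing, picture): "mask" (480x640 bool, what is visible of it).
- env.landmark_of(thing, picture): "centre" ([x, y, z] in m, in world coordinates, good to about 4 mm: a listed point, or the origin of a listed thing).
The state is a dict: "clock": time; "joint_pos": joint angles; "qvel": joint speeds; "tau": joint torques, N m; "tcp_pos": TCP position; "orientation": TCP orientation; "wrist_force": force on the tool from outside, world axes, zero at the start; "ft_torque": the same for the moment, N m; "finger_gap": finger opening in m; "grip_force": force on a finger pad.
Only numpy, scipy, OpenCV 4.12 (cv2) and the standard library are available. Lean on these libraries where they do the work, as an engineer would, in place of code of your own. Each camera call takes 0.05 s, during which the arm holds its last target. There are 200 camera calls.

## Working session

There is one attempt and no reset: what is moved stays moved. The work goes in short steps, Python scripts to look and compute and a tool call to move; the robot and the scene stay as the last step left them, time stands still between calls to the robot, and variables do not carry over. Pictures are saved under pics/ and viewed, at most 10 in all, crops included, and the job is handed in when it is done.

Besides the shell and the picture viewer there is one more tool, called after "Call:" as name([rows], argument=value, ...), one row to a line, values as JSON. move_arm: Moves the arm, as the interface text tells. Its arguments: {"type":"object","properties":{"targets":{"type":"array","items":{"type":"array"}},"squeeze":{"type":"number"}},"required":["targets"]}

```bash
mkdir -p pics; ls
python3 - <<'E'
from workcell import env
import cv2,numpy as np
s=env.get_state();print({k:np.round(v,4).tolist() for k,v in s.items()})
for n in ["scene","side"]:
    p=env.read_camera(n);cv2.imwrite(f"pics/{n}0.png",p["pixels"][:,:,::-1])
    print(n,p["fovy"],p["dist_coeffs"],np.round(p["extrinsics"],3).tolist())
    for t in ["small_offcut_centre","jig","thick_offcut_centre","long_offcut_centre"]:
        print(t,[(np.round(d["centre"],4).tolist(),round(d["confidence"],2)) for d in env.landmark_of(t,p)[:4]])
E
```

```text
pics
{'clock': 0.0, 'joint_pos': [1.1324, 0.314, 0.045, 1.3036, 0.0, 1.4312], 'qvel': [-0.0003, 0.0001, -0.0007, -0.0015, -0.0005, -0.0008], 'tau': [-0.001, -48.0626, 29.8534, 0.0192, -0.0003, 0.0], 'tcp_pos': [0.169, 0.549, 0.2304], 'orientation': [-0.0003, 0.1488, 0.9889, -0.0009], 'wrist_force': [1.2861, -0.5409, 0.4778], 'ft_torque': [-0.0129, 0.0294, -0.0105], 'grip_force': 0.0, 'finger_gap': 0.0852}
scene 47.17046810838476 [-0.16498128  0.          0.          0.          0.        ] [[0.524, -0.851, 0.014, -0.487], [0.66, 0.417, 0.625, -0.344], [-0.538, -0.318, 0.781, -1.473], [0.0, 0.0, 0.0, 1.0]]
small_offcut_centre [([0.5341, -0.6659, 0.0098], 0.86), ([0.5364, -0.1991, 0.0125], 0.65), ([0.5101, -0.5218, 0.0103], 0.57)]
jig [([0.6621, 0.175, -0.0003], 0.6)]
thick_offcut_centre [([0.5178, -0.3428, 0.0232], 0.64)]
long_offcut_centre [([0.555, -0.063, 0.0164], 0.87)]
side 42.91376677347563 [-0.06748495  0.          0.          0.          0.        ] [[-0.874, -0.486, 0.013, 0.403], [0.251, -0.427, 0.869, -0.282], [-0.416, 0.763, 0.495, -1.524], [0.0, 0.0, 0.0, 1.0]]
small_offcut_centre [([0.5105, -0.5209, 0.009], 0.6), ([0.5299, -0.6687, 0.0056], 0.6)]
jig [([0.6593, 0.1669, 0.0023], 0.95)]
thick_offcut_centre [([0.5177, -0.3436, 0.0226], 0.9)]
long_offcut_centre [([0.5583, -0.0581, 0.0207], 0.7)]
```

View pics/scene0.png

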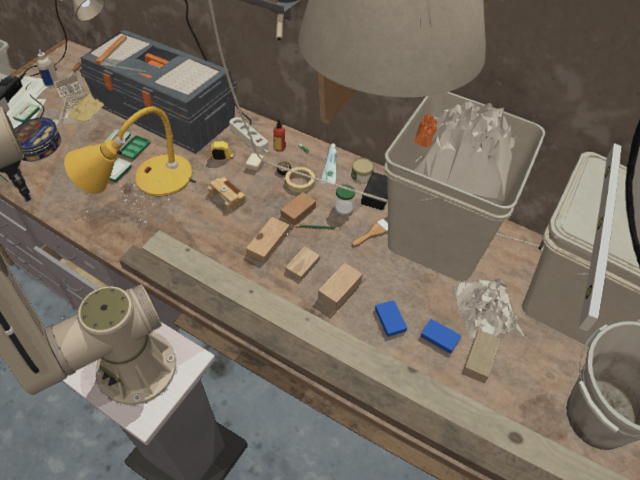

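View pics/side0.png

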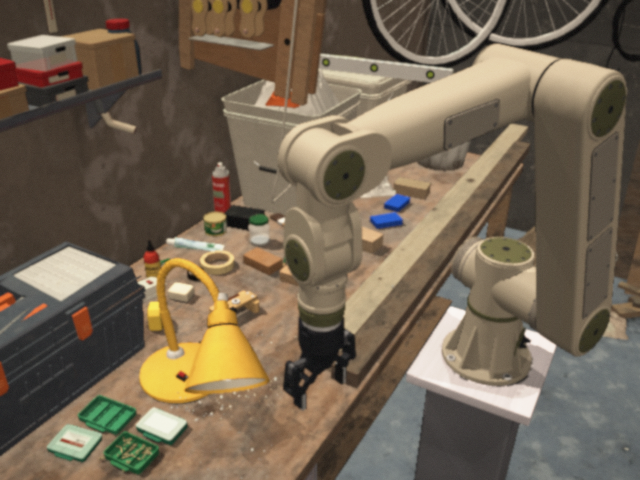

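The scene view shows the small offcut at about (302,263), between the long one (267,240) and the thick one (340,287). The jig is at about (228,192), and the blue look-alikes are at (391,318) and (441,336). I'll enlarge it to get poses.

```bash
python3 - <<'E'
from workcell import env
import cv2,numpy as np
p=env.read_camera("scene");a=p["pixels"][165:315,190:370,::-1]
cv2.imwrite("pics/crop1.png",cv2.resize(a,None,fx=4,fy=4,interpolation=cv2.INTER_CUBIC))
E
cat > h.py <<'E'
from workcell import env
import cv2,numpy as np
from scipy.spatial.transform import Rotation as R
def K(p):
    f=240/np.tan(np.radians(p["fovy"])/2); return np.array([[f,0,p["cx"]],[0,f,p["cy"]],[0,0,1.]])
def tool():
    s=env.get_state(); T=np.eye(4); q=s["orientation"]
    T[:3,:3]=R.from_quat([q[1],q[2],q[3],q[0]]).as_matrix(); T[:3,3]=s["tcp_pos"]; return T
def c2w(p,T=None):
    return T@np.array(p["mount"]) if "mount" in p else np.linalg.inv(p["extrinsics"])
F=np.diag([1,-1,-1.])
def ray(p,uv,z,T=None):
    M=c2w(p,T); n=cv2.undistortPoints(np.array(uv,float).reshape(-1,1,2),K(p),np.array(p["dist_coeffs"]))[:,0]
    d=np.c_[n,np.ones(len(n))]@F@M[:3,:3].T; o=M[:3,3]
    return o+d*((np.broadcast_to(z,len(n))-o[2])/d[:,2])[:,None]
def proj(p,X,T=None):
    M=np.linalg.inv(c2w(p,T)); r=cv2.Rodrigues(F@M[:3,:3])[0]
    return cv2.projectPoints(np.array(X,float).reshape(-1,1,3),r,F@M[:3,3],K(p),np.array(p["dist_coeffs"]))[0][:,0]
E
```

```text
(no output)
```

View pics/crop1.png

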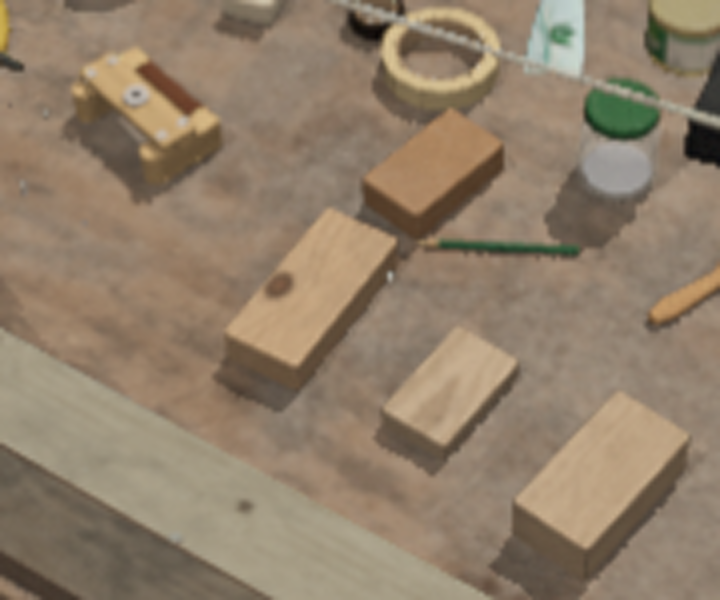

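Run:
```python
from h import *
p=env.read_camera("scene"); q=env.read_camera("side")
c=lambda L:np.array(L)/4+[190-.375,165-.375]
r=lambda a:np.round(a,4).tolist()
o=ray(p,c([(383,408),(463,326),(519,366),(443,444)]),.022);print("off",r(o),r(o.mean(0)))
for i in range(4):print(np.linalg.norm(o[i]-o[(i+1)%4]).round(4),end=' ')
j=ray(p,c([(85,72),(158,148),(140,48),(215,120),(136,96)]),[.043]*4+[.047]);print("\njig",r(j))
for n,t in (("thick",[(513,500),(585,548),(690,436),(618,393)]),):print(n,r(ray(p,c(t),.045)))
print("long",r(ray(p,c([(226,333),(294,363),(397,240),(332,210)]),.034)))
# lamp: base from both, shade tip heights
print("lampbase",r(ray(p,[(137,178),(191,178),(165,190),(165,160)],.01)))
# triangulate top of lamp arm: scene (150,108), side(175,262); shade rim bottom
def tri(a,b):
    A=[];
    for pc,uv in((p,a),(q,b)):
        x=ray(pc,[uv],0.)[0];M=c2w(pc)[:3,3];d=(x-M)/np.linalg.norm(x-M);A.append((M,np.eye(3)-np.outer(d,d)))
    return np.linalg.solve(sum(P for _,P in A),sum(P@m for m,P in A))
print("lamp top",r(tri((148,108),(178,262))),"shade tip",r(tri((112,150),(222,312))),"rim",r(tri((88,190),(245,385))))
w=env.read_camera("wrist");print(r(w["mount"]),w["fovy"])
```

```text
off [[0.4934, -0.1711, 0.022], [0.5929, -0.1804, 0.022], [0.5828, -0.2377, 0.022], [0.4896, -0.2275, 0.022]] [0.5397, -0.2042, 0.022]
0.0999 0.0582 0.0937 0.0565 
jig [[0.6399, 0.229, 0.043], [0.6027, 0.1225, 0.043], [0.6879, 0.2068, 0.043], [0.6534, 0.1014, 0.043], [0.6376, 0.1717, 0.047]]
thick [[0.4611, -0.3056, 0.045], [0.4533, -0.3704, 0.045], [0.5794, -0.3872, 0.045], [0.5854, -0.3224, 0.045]]
long [[0.4812, -0.0342, 0.034], [0.4855, -0.0953, 0.034], [0.6308, -0.0943, 0.034], [0.6294, -0.0325, 0.034]]
lampbase [[0.5419, 0.494, 0.01], [0.6442, 0.3275, 0.01], [0.5505, 0.3673, 0.01], [0.6657, 0.47, 0.01]]
lamp top [0.5997, 0.4123, 0.3081] shade tip [0.4535, 0.4451, 0.2415] rim [0.3583, 0.4997, 0.124]
[[-0.0009, 0.9448, 0.3277, 0.0835], [1.0, 0.0007, 0.0007, -0.0008], [0.0005, 0.3277, -0.9448, -0.1435], [0.0, 0.0, 0.0, 1.0]] 66.08288153491692
```

```bash
cat >> h.py <<'E'
def go(T,xyz,yaw):
    """shift (mm) and turn (10deg) from T to xyz with tool down, tool x at world angle yaw (deg)"""
    c,s=np.cos(np.radians(yaw)),np.sin(np.radians(yaw))
    G=np.eye(4);G[:3,:3]=np.array([[c,s,0],[s,-c,0],[0,0,-1.]]);G[:3,3]=xyz
    D=np.linalg.inv(T)@G
    print("shift",np.round(D[:3,3]*1e3,1).tolist(),"turn",np.round(np.degrees(R.from_matrix(D[:3,:3]).as_rotvec())/10,3).tolist())
    return G
E
python3 - <<'E'
from h import *
T=tool()
G=T
go(T,[.13,.40,.25],163);go(T,[.24,.24,.26],163);go(T,[.36,.05,.26],168)
G=go(T,[.36,.05,.26],174);go(G,[.40,-.1,.22],174);go(G,[.48,-.195,.20],174)
E
```

```text
shift [-6.5, -154.5, -18.7] turn [0.001, 0.0, -0.012]
shift [-158.7, -275.0, -28.7] turn [0.001, 0.0, -0.012]
shift [-329.3, -421.3, -28.7] turn [0.001, 0.0, -0.512]
shift [-329.3, -421.3, -28.7] turn [0.001, 0.0, -1.112]
shift [-55.5, -145.0, 40.0] turn [0.0, 0.0, 0.0]
shift [-145.0, -231.1, 60.0] turn [0.0, 0.0, 0.0]
```

Call:
move_arm([
  [[-2, -60, -8], [0, 0, 0], -1],
  [[-5, -110, -14], [0, 0, 0], -1],
  [[-7, -155, -19], [0, 0, 0], -1],
  [[-55, -195, -24], [0, 0, -0.2], -1],
  [[-100, -230, -28], [0, 0, -0.4], -1],
])

```text
clock: 1.32
tcp_pos: [0.1972, 0.299, 0.2598]
orientation: [0.001, 0.112, 0.994, 0.001]
wrist_force: [1.4, -0.3, -0.1]
finger_gap: 0.0853
grip_force: 0.0
```

Run:
```python
from h import *
T=tool();print(T[:3,3])
go(T,[.28,.18,.26],170);go(T,[.36,.05,.25],172);G=go(T,[.40,-.08,.22],174);go(G,[.44,-.14,.21],174);go(G,[.48,-.195,.2],174)
```

```text
[0.1971682  0.29904477 0.25983465]
shift [-107.3, -97.5, -0.2] turn [0.008, 0.007, -0.291]
shift [-214.3, -206.4, 9.8] turn [0.008, 0.007, -0.491]
shift [-282.3, -324.2, 39.7] turn [0.007, 0.007, -0.691]
shift [-46.1, -55.5, 10.0] turn [0.0, 0.0, 0.0]
shift [-91.6, -106.0, 20.0] turn [0.0, 0.0, 0.0]
```

Call:
move_arm([
  [[-45, -40, 0], [0, 0, -0.1], -1],
  [[-90, -80, 0], [0, 0, -0.25], -1],
  [[-135, -120, 2], [0, 0, -0.35], -1],
  [[-175, -165, 5], [0, 0, -0.5], -1],
  [[-214, -206, 10], [0, 0, -0.6], -1],
])

```text
clock: 1.95
tcp_pos: [0.3597, 0.049, 0.2497]
orientation: [0.001, 0.062, 0.998, 0.0]
wrist_force: [1.2, 0.8, 0.1]
finger_gap: 0.0856
grip_force: 0.0
```

Call:
move_arm([
  [[-25, -55, 10], [0, 0, 0], -1],
  [[-50, -110, 20], [0, 0, 0], -1],
  [[-80, -160, 35], [0, 0, 0], -1],
  [[-120, -210, 45], [0, 0, 0], -1],
  [[-145, -231, 50], [0, 0, 0], -1],
])

```text
clock: 2.58
tcp_pos: [0.4749, -0.1991, 0.1986]
orientation: [0.0, 0.064, 0.998, -0.0]
wrist_force: [0.1, -0.2, -0.4]
finger_gap: 0.0855
grip_force: 0.0
```

Run:
```python
from h import *
T=tool();print(T[:3,3]);p=env.read_camera("wrist");cv2.imwrite("pics/w1.png",p["pixels"][:,:,::-1])
np.save("w1.npy",T)
print([(np.round(d["centre"],4).tolist(),round(d["confidence"],2)) for d in env.landmark_of("small_offcut_centre",p)])
for d in env.regions_of("small_offcut_centre",p)[:2]:
    c=max(cv2.findContours(d["mask"].astype(np.uint8),0,1)[0],key=cv2.contourArea)
    print(d["confidence"],cv2.contourArea(c),cv2.approxPolyDP(c,6,True)[:,0].tolist())
    if cv2.contourArea(c)>100:
        b=cv2.boxPoints(cv2.minAreaRect(np.float32(ray(p,c[:,0].astype(float),.022,T)[:,:2])))
        print(np.round(b,4).tolist(),np.round(b.mean(0),4))
```

```text
[ 0.47485692 -0.19906039  0.19855714]
[([0.5414, -0.199, 0.0152], 0.55)]
0.66 3312.0 [[0, 245], [0, 316], [28, 329], [43, 317], [60, 277]]
[[0.47200000286102295, -0.4936000108718872], [0.5295000076293945, -0.5425999760627747], [0.5681999921798706, -0.49720001220703125], [0.510699987411499, -0.448199987411499]] [ 0.5201 -0.4954]
```

View pics/w1.png

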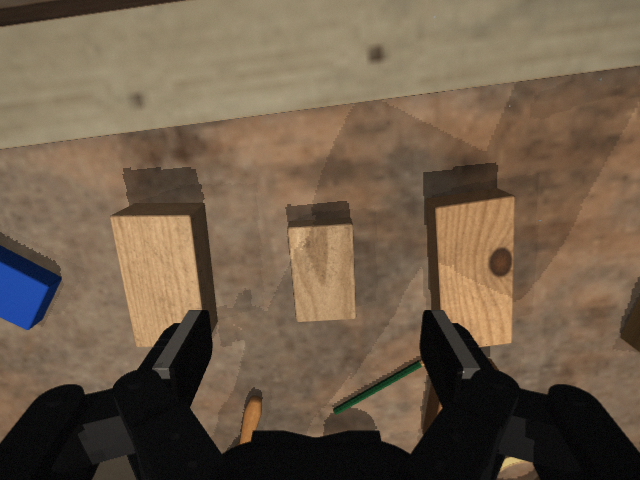

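The wrist view shows the small offcut in the middle, with its top face corners near (289,227), (352,223), (355,319) and (297,322). The long offcut is to the right and the thick one to the left, with clear gaps.

Run:
```python
from h import *
T=np.load("w1.npy");p=env.read_camera("wrist")
g=cv2.cvtColor(p["pixels"],cv2.COLOR_RGB2GRAY)
c=np.float32([(289,227),(352,223),(355,319),(297,322)]).reshape(-1,1,2)
c=cv2.cornerSubPix(g,c,(4,4),(-1,-1),(3,50,.01))[:,0];print(c.tolist())
o=ray(p,c,.022,T);print(np.round(o,4).tolist(),[np.linalg.norm(o[i]-o[i-3]).round(4) for i in range(4)])
m=o.mean(0);d=o[2]+o[3]-o[0]-o[1];w=o[1]-o[0]+o[2]-o[3]
yaw=np.degrees(np.arctan2(d[1],d[0]));print(m,yaw,np.degrees(np.arctan2(w[1],w[0]))-90)
u=d/np.linalg.norm(d)
go(tool(),m-.030*u*[1,1,0]+[0,0,.04-.022],yaw+180)
go(tool(),m-.030*u*[1,1,0]+[0,0,-.002-.022],yaw+180)
```

```text
[[285.7091979980469, 228.8402099609375], [349.57818603515625, 225.1856231689453], [352.4091491699219, 319.4919128417969], [295.60565185546875, 322.4188537597656]]
[[0.491, -0.2298, 0.022], [0.4949, -0.1718, 0.022], [0.5932, -0.1786, 0.022], [0.5893, -0.2352, 0.022]] [np.float64(0.0582), np.float64(0.0985), np.float64(0.0567), np.float64(0.0985)]
[ 0.54212583 -0.20384107  0.022     ] -3.542041118400372 -3.9084871386953495
shift [-39.1, -1.1, 158.7] turn [0.005, -0.008, -0.363]
shift [-39.2, -1.2, 200.7] turn [0.005, -0.008, -0.363]
```

Call:
move_arm([
  [[-15, -0.5, 50], [0, 0, -0.2], -1],
  [[-30, -1, 100], [0, 0, -0.36], -1],
  [[-39, -1, 145], [0, 0, -0.36], -1],
  [[-39, -1, 170], [0, 0, -0.36], -1],
  [[-39, -1, 190], [0, 0, -0.36], -1],
], squeeze=35)

```text
clock: 3.4
tcp_pos: [0.5116, -0.2001, 0.0087]
orientation: [-0.001, 0.03, 1.0, 0.0]
wrist_force: [-0.0, 0.2, 0.3]
finger_gap: 0.0857
grip_force: 0.0
```

Run:
```python
from h import *
T=tool();print(np.round(T,4).tolist(),env.get_state()["wrist_force"])
p=env.read_camera("wrist");cv2.imwrite("pics/w2.png",p["pixels"][:,:,::-1])
go(T,[.5122,-.2019,-.002],176.3)
```

```text
[[-0.9982, 0.0598, -0.0011, 0.5116], [0.0598, 0.9982, 0.0009, -0.2001], [0.0012, 0.0008, -1.0, 0.0087], [0.0, 0.0, 0.0, 1.0]] [-0.02548894  0.19685524  0.30940179]
shift [-0.7, -1.7, 10.7] turn [0.005, -0.007, 0.027]
```

View pics/w2.png

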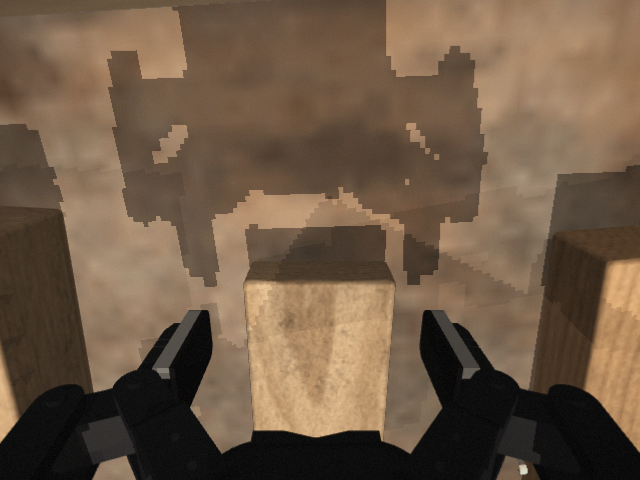

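The offcut sits between the open fingers with its near end at row 280. I'll go down the last 10 mm and close.

Call:
move_arm([
  [[-1, -1, 10], [0, 0, 0], -1],
  [[-1, -1, 10], [0, 0, 0], 0.2],
  [[-1, -1, 10], [0, 0, 0], 0.6],
  [[-1, -1, 10], [0, 0, 0], 1],
  [[-1, -1, 10], [0, 0, 0], 1],
], squeeze=40)

```text
clock: 4.08
tcp_pos: [0.5143, -0.2033, 0.0004]
orientation: [0.001, 0.031, 1.0, -0.0]
wrist_force: [-0.0, 1.4, 6.1]
finger_gap: 0.0593
grip_force: 43.9
```

Run:
```python
from h import *
T=tool();s=env.get_state();print(np.round(T[:3,3],4).tolist(),s["wrist_force"],s["finger_gap"],s["grip_force"])
```

```text
[0.5143, -0.2033, 0.0004] [-0.01206009  1.43735829  6.05532739] 0.059272676061700634 43.911253809928894
```

Run:
```python
from h import *
T=tool();go(T,[.514,-.203,.12],176.4);go(T,[.52,-.1,.2],176.4);G=go(T,[.54,.0,.2],170);go(G,[.575,.198,.2],161)
```

```text
shift [0.1, 0.2, -119.6] turn [-0.003, 0.01, 0.008]
shift [0.3, 103.3, -199.6] turn [-0.003, 0.01, 0.008]
shift [-13.5, 204.4, -199.7] turn [-0.002, 0.011, 0.648]
shift [-0.1, 201.1, 0.0] turn [0.0, 0.0, 0.9]
```

Call:
move_arm([
  [[0, 0, -25], [0, 0, 0], 1],
  [[0, 0, -75], [0, 0, 0], 1],
  [[0, 30, -125], [0, 0, 0.1], 1],
  [[0, 80, -170], [0, 0, 0.2], 1],
  [[-4, 130, -200], [0, 0, 0.35], 1],
])

```text
clock: 4.7
tcp_pos: [0.5257, -0.0735, 0.2011]
orientation: [0.001, 0.063, 0.998, -0.0]
wrist_force: [1.3, 0.2, -1.8]
finger_gap: 0.059
grip_force: 43.2
```

Run:
```python
from h import *
T=tool();s=env.get_state();print(np.round(T[:3,3],4).tolist(),s["wrist_force"],s["finger_gap"],s["grip_force"])
go(T,[.55,.05,.2],167);go(T,[.575,.198,.2],161)
```

```text
[0.5257, -0.0735, 0.2011] [ 1.28989228  0.17157059 -1.77367027] 0.059038111284307894 43.178399205207825
shift [-8.6, 125.5, 1.1] turn [-0.001, 0.012, 0.582]
shift [-14.9, 275.5, 1.1] turn [-0.001, 0.013, 1.182]
```

Call:
move_arm([
  [[-4, 55, 1], [0, 0, 0.25], 1],
  [[-8, 110, 1], [0, 0, 0.5], 1],
  [[-11, 170, 1], [0, 0, 0.8], 1],
  [[-14, 230, 1], [0, 0, 1.0], 1],
  [[-15, 275, 1], [0, 0, 1.18], 1],
])

```text
clock: 5.32
tcp_pos: [0.5739, 0.1995, 0.1979]
orientation: [0.0, 0.163, 0.987, 0.0]
wrist_force: [1.0, -0.2, -0.6]
finger_gap: 0.0592
grip_force: 43.2
```

Call:
move_arm([
  [[0, 0, 0], [0, 0, 0], 1],
  [[0, 0, 0], [0, 0, 0], 1],
])

```text
clock: 5.58
tcp_pos: [0.5736, 0.1968, 0.1977]
orientation: [-0.0, 0.163, 0.987, -0.0]
wrist_force: [0.1, 0.4, -0.0]
finger_gap: 0.0596
grip_force: 43.2
```

Run:
```python
from h import *
T=tool();np.save("w3.npy",T);print(T[:3,3]);p=env.read_camera("wrist");cv2.imwrite("pics/w3.png",p["pixels"][:,:,::-1])
print([(np.round(d["centre"],4).tolist(),round(d["confidence"],2)) for d in env.landmark_of("jig",p)])
```

```text
[0.57360179 0.19680546 0.19765772]
[]
```

View pics/w3.png

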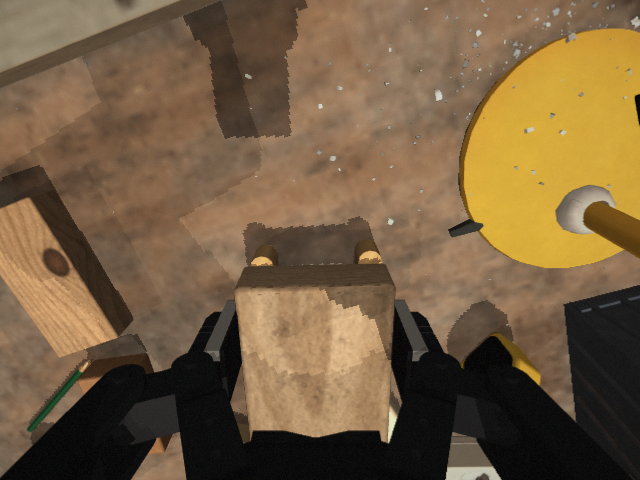

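The held block hides most of the jig and only the fence noses show, near (263,257) and (369,250). Moving the tool 100 mm forward should uncover the jig.

Call:
move_arm([
  [[-50, 0, 0], [0, 0, 0], 1],
  [[-100, 0, 0], [0, 0, 0], 1],
  [[-100, 0, 0], [0, 0, 0], 1],
  [[-100, 0, 0], [0, 0, 0], 1],
])

```text
clock: 6.18
tcp_pos: [0.6682, 0.1634, 0.1976]
orientation: [-0.001, 0.165, 0.986, -0.0]
wrist_force: [0.0, -0.3, -0.2]
finger_gap: 0.0594
grip_force: 43.2
```

Run:
```python
from h import *
T=tool();np.save("w4.npy",T);print(T[:3,3]);p=env.read_camera("wrist");cv2.imwrite("pics/w4.png",p["pixels"][:,:,::-1])
print([(np.round(d["centre"],4).tolist(),round(d["confidence"],2)) for d in env.landmark_of("jig",p)])
```

```text
[0.66824067 0.16335342 0.19757529]
[([0.6624, 0.1684, 0.0007], 0.77), ([0.6897, 0.1579, 0.2067], 0.31)]
```

View pics/w4.png

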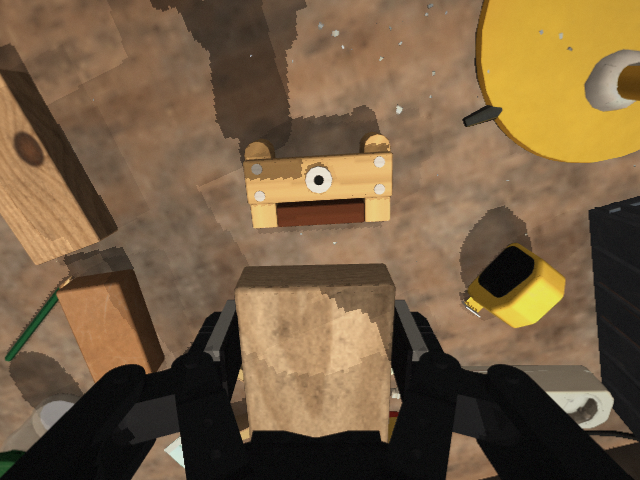

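The jig is clear now: bush at (318,180), near bridge edge from (244,160) to (391,152), and far fence corners at (253,228) and (390,220). I'll fit its pose, and measure the held offcut from its visible end.

```bash
cat > fit.py <<'E'
from h import *
from scipy.optimize import least_squares
T=np.load("w4.npy");p=env.read_camera("wrist")
J=np.array([(-24,0,47),(-42,-60,43),(-42,60,43),(-6,60,43),(-6,-60,43),(18,-60,33),(18,60,33)])/1e3
uv=np.array([(318.5,180),(244,160),(391,152),(392,194.5),(247.5,204),(253,228),(390,220.5)])
def f(v):
    c,s=np.cos(v[2]),np.sin(v[2]);return (proj(p,J@np.array([[c,s,0],[-s,c,0],[0,0,1]])+[v[0],v[1],0],T)-uv).ravel()
r=least_squares(f,[.66,.168,-.33],loss="soft_l1");print(r.x,np.degrees(r.x[2]),np.round(r.fun.reshape(-1,2),1).tolist())
# held offcut in tool frame: top near edge corners, solve x,y,z(top height),yaw in tool frame
M=np.array(p["mount"])
n=cv2.undistortPoints(np.array([(236,289),(396,286)],float).reshape(-1,1,2),K(p),np.array(p["dist_coeffs"]))[:,0]
d=np.c_[n,np.ones(2)]@F@M[:3,:3].T
for z in(-.028,-.024,-.02): 
    X=M[:3,3]+d*((z-M[2,3])/d[:,2])[:,None];print(z,np.round(X*1e3,1).tolist(),np.linalg.norm(X[0]-X[1]),np.degrees(np.arctan2(*(X[1]-X[0])[[0,1]])))
go(tool(),[.5,.2,.1],180+np.degrees(r.x[2]))
E
python3 fit.py
```

```text
[ 0.66324372  0.16789967 -0.27338307] -15.663696180694586 [[-0.0, -0.7], [-1.9, 0.3], [1.9, -0.6], [0.4, 1.5], [-0.0, 0.2], [-0.3, 0.0], [-0.1, -0.1]]
-0.028 [[24.1, -28.6, -28.0], [25.2, 27.1, -28.0]] 0.05570722952886899 1.1582729324049623
-0.024 [[22.0, -29.6, -24.0], [23.2, 28.1, -24.0]] 0.05763565209064378 1.1582729324049668
-0.02 [[20.0, -30.5, -20.0], [21.2, 29.0, -20.0]] 0.05956407465241856 1.158272932404964
shift [170.2, -20.8, 98.6] turn [0.001, 0.0, -0.316]
```

```bash
cat >> h.py <<'E'
JX,JY,JA=.6632,.1679,-15.7
def jg(T,x,y,z):
    a=np.radians(JA);c,s=np.cos(a),np.sin(a);return go(T,[JX+c*x-s*y,JY+s*x+c*y,z],180+JA)
def injig(T):
    a=np.radians(JA);c,s=np.cos(a),np.sin(a);d=T[:3,3]-[JX,JY,0];y=np.degrees(np.arctan2(T[1,0],T[0,0]))-180-JA
    print("jig frame mm",np.round([1e3*(c*d[0]+s*d[1]),1e3*(-s*d[0]+c*d[1]),1e3*d[2]],1),"yaw",round((y+180)%360-180,2))
E
python3 - <<'E'
from h import *
T=tool();injig(T);jg(T,-.155,.0007,.15);jg(T,-.155,.0007,.004)
E
```

```text
jig frame mm [  5.2  -1.7 198.6] yaw -3.12
shift [160.1, -6.3, 48.6] turn [0.001, 0.0, -0.312]
shift [160.1, -6.3, 194.6] turn [0.001, 0.0, -0.312]
```

Call:
move_arm([
  [[55, -2, 0], [0, 0, -0.1], 1],
  [[110, -4, 5], [0, 0, -0.31], 1],
  [[160, -6, 30], [0, 0, -0.31], 1],
  [[160, -6, 85], [0, 0, -0.31], 1],
  [[160, -6, 135], [0, 0, -0.31], 1],
])

```text
clock: 6.95
tcp_pos: [0.5142, 0.2117, 0.0634]
orientation: [0.002, 0.136, 0.991, 0.001]
wrist_force: [-0.2, 0.1, -1.2]
finger_gap: 0.059
grip_force: 43.3
```

Call:
move_arm([
  [[0, 0, 30], [0, 0, 0], 1],
  [[0, 0, 50], [0, 0, 0], 1],
  [[0, 0, 59], [0, 0, 0], 1],
  [[0, 0, 59], [0, 0, 0], 1],
])

```text
clock: 7.45
tcp_pos: [0.5148, 0.211, 0.0043]
orientation: [-0.0, 0.136, 0.991, 0.0]
wrist_force: [0.0, 0.2, -0.3]
finger_gap: 0.059
grip_force: 43.2
```

Run:
```python
from h import *
T=tool();injig(T);print(env.get_state()["wrist_force"])
p=env.read_camera("wrist");cv2.imwrite("pics/w5.png",p["pixels"][:,:,::-1])
jg(T,-.110,.0007,.004);jg(T,-.082,.0007,.004)
```

```text
jig frame mm [-154.6    1.3    4.3] yaw 0.01
[ 0.01054704  0.1592121  -0.28126874]
shift [-44.6, -0.6, 0.3] turn [0.0, -0.001, 0.001]
shift [-72.6, -0.6, 0.3] turn [0.0, -0.001, 0.001]
```

Call:
move_arm([
  [[-18, -0.5, 0], [0, 0, 0], 1],
  [[-36, -0.5, 0], [0, 0, 0], 1],
  [[-52, -0.5, 0], [0, 0, 0], 1],
  [[-63, -0.5, 0], [0, 0, 0], 1],
  [[-70, -0.5, 0], [0, 0, 0], 1],
])

```text
clock: 8.12
tcp_pos: [0.5832, 0.1912, 0.0042]
orientation: [0.0, 0.137, 0.991, 0.0]
wrist_force: [0.3, 0.3, -0.1]
finger_gap: 0.059
grip_force: 43.2
```

Call:
move_arm([
  [[0, 0, 2], [0, 0, 0], 1],
  [[0, 0, 3], [0, 0, 0], 1],
])

```text
clock: 8.38
tcp_pos: [0.5817, 0.1914, 0.0005]
orientation: [-0.001, 0.137, 0.991, -0.0]
wrist_force: [0.1, 0.0, 0.5]
finger_gap: 0.0593
grip_force: 43.3
```

Run:
```python
from h import *
injig(tool());print(env.get_state()["wrist_force"])
p=env.read_camera("scene");cv2.imwrite("pics/s2.png",cv2.resize(p["pixels"][150:250,160:300,::-1],None,fx=5,fy=5,interpolation=2))
```

```text
jig frame mm [-84.9   0.6   0.5] yaw -0.01
[0.10938204 0.00486219 0.50768163]
```

View pics/s2.png

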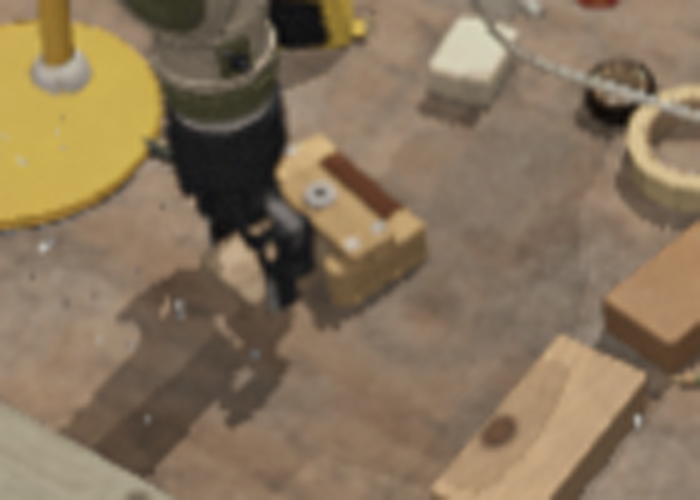

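The block is under the bridge and in line, with no contact force. Next I'll ease it forward to the stop.

Call:
move_arm([
  [[-2, 0, 0], [0, 0, 0], 1],
  [[-4, 0, 0], [0, 0, 0], 1],
  [[-5, 0, 0], [0, 0, 0], 1],
  [[-5, 0, 0], [0, 0, 0], 1],
])

```text
clock: 8.93
tcp_pos: [0.5874, 0.19, 0.001]
orientation: [0.0, 0.137, 0.991, 0.0]
wrist_force: [-0.3, 0.1, -0.9]
finger_gap: 0.0591
grip_force: 43.2
```

Run:
```python
from h import *
injig(tool());print(env.get_state()["wrist_force"])
```

```text
jig frame mm [-78.9   0.8   1. ] yaw -0.03
[-0.33319168  0.12628117 -0.87259732]
```

Call:
move_arm([
  [[-1, 0, 0], [0, 0, 0], 1],
  [[-2, 0, 0], [0, 0, 0], 1],
  [[-3, 0, 0], [0, 0, 0], 1],
])

```text
clock: 9.3
tcp_pos: [0.5883, 0.1897, 0.0005]
orientation: [-0.002, 0.136, 0.991, 0.0]
wrist_force: [-7.8, 2.9, 3.3]
finger_gap: 0.0592
grip_force: 43.4
```

Call:
move_arm([
  [[-1, 0, 0], [0, 0, 0], 1],
  [[-1.5, 0, 0], [0, 0, 0], 1],
  [[-1.5, 0, 0], [0, 0, 0], 1],
])

```text
clock: 9.68
tcp_pos: [0.5882, 0.1897, 0.0005]
orientation: [-0.003, 0.136, 0.991, 0.0]
wrist_force: [-8.8, 4.0, 4.9]
finger_gap: 0.0589
grip_force: 43.5
```

Run:
```python
from h import *
injig(tool());print(env.get_state()["wrist_force"])
```

```text
jig frame mm [-78.1   0.7   0.5] yaw 0.03
[-8.80581084  4.02015597  4.92879065]
```

The block is firmly against the stop: the tool has stopped advancing and reads about 10 N. Now I'll release, back up and lift straight.

Call:
move_arm([
  [[0, 0, 0], [0, 0, 0], 0.3],
  [[0, 0, 0], [0, 0, 0], -0.4],
  [[0, 0, 0], [0, 0, 0], -1],
  [[0, 0, 0], [0, 0, 0], -1],
  [[0, 0, 0], [0, 0, 0], -1],
])

```text
clock: 10.3
tcp_pos: [0.5924, 0.1886, 0.0013]
orientation: [0.001, 0.137, 0.991, 0.0]
wrist_force: [-0.2, 0.7, 0.6]
finger_gap: 0.0854
grip_force: 0.0
```

Call:
move_arm([
  [[3, 0, -20], [0, 0, 0], -1],
  [[3, 0, -60], [0, 0, 0], -1],
  [[3, 0, -110], [0, 0, 0], -1],
  [[-30, 0, -165], [0, 0, 0], -1],
  [[-80, 0, -197], [0, 0, 0], -1],
])

```text
clock: 10.92
tcp_pos: [0.6698, 0.1676, 0.2025]
orientation: [0.002, 0.136, 0.991, 0.001]
wrist_force: [1.2, 0.1, 0.5]
finger_gap: 0.0855
grip_force: 0.0
```

Call:
move_arm([
  [[0, 0, 0], [0, 0, 0], -1],
  [[0, 0, 0], [0, 0, 0], -1],
])

```text
clock: 11.18
tcp_pos: [0.6682, 0.1668, 0.197]
orientation: [-0.001, 0.137, 0.991, -0.0]
wrist_force: [-0.8, 0.2, -1.1]
finger_gap: 0.0851
grip_force: 0.0
```

Run:
```python
from h import *
T=tool();np.save("w6.npy",T);injig(T);p=env.read_camera("wrist");cv2.imwrite("pics/w6.png",p["pixels"][:,:,::-1])
a=np.radians(JA);c,s=np.cos(a),np.sin(a)
W=lambda X:np.array(X)/1e3@np.array([[c,s,0],[-s,c,0],[0,0,1]])+[JX,JY,0]
print(proj(p,W([(-100,-30,22),(-100,30,22),(-42,-60,43),(-42,60,43),(-24,0,47)]),T).round(1).tolist())
```

```text
jig frame mm [  5.1   0.3 197. ] yaw -0.05
[[278.8, 80.3], [354.1, 80.1], [241.0, 157.5], [392.0, 157.2], [316.5, 180.8]]
```

View pics/w6.png

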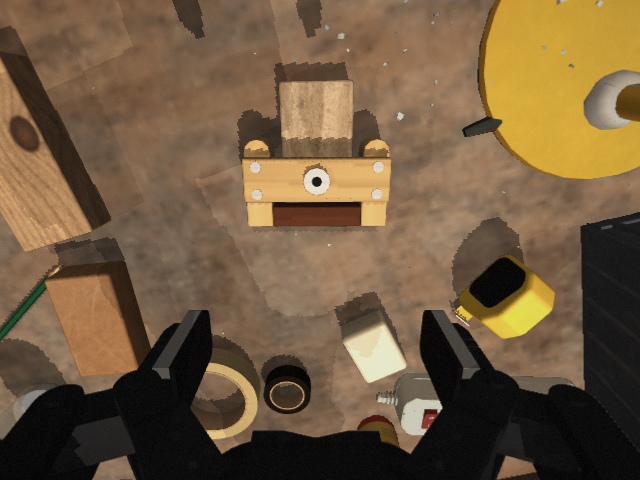

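The block lies straight in the jig. Its rear edge is at row 81 from column 280 to 352, against a predicted home row of 80, and the gripper is clear.

```bash
python3 -c "
from workcell import env
print(env.hand_in())"
```

```text
the job is handed in; nothing more can be done
None
```

The small offcut is flat and straight in the jig with its end against the stop, and it has been let go. The arm stayed clear of the other two offcuts, and the job was handed in at about 11 s on the robot's clock (limit 37 s).

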